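# Gauge a blind mortise and fit the matching loose tenon

## Robot

A 6-joint arm with a two-finger parallel gripper is mounted at the origin on a cart in front of the work surface, level with it; the furniture and walls round the work are solid. World frame = base frame: x ahead of the robot, y to its left, z up, the work surface at z = 0. Lengths are in m, angles in rad, forces in N, time in s.
With the tool pointing down it reaches from about 0.35 to 0.775 m from the base axis. Payload 5.5 kg.
Tool frame: the origin (TCP) lies midway between the tips of the shut fingers; the grasp point (between the pads) lies 19 mm behind it; z points along the fingers, x is the direction in which the jaws open and shut, and the axes are right-handed (so a half turn about z gives the same grasp; the last joint's range is limited). The gripper opens to 85 mm and grips with 20 to 120 N. Pads are 22 mm wide; open, the fingers measure 114 mm over their backs; the gripper's body (76 mm by 85 mm) begins 54 mm behind the grasp point. The pads swing forward as they close: fully open they stand 13 mm farther back than shut.
Start: joints at [-1.402, 0.313, 0.046, 1.304, 0, 1.431], TCP at [0.175, -0.548, 0.231] pointing down, gripper open.
Joint ranges: [-2.76, 2.76], [-0.86, 1.69], [-1.03, 1.26], [-2.2, 2.34], [-1.47, 1.5], [-3.14, 3.14]. Speed limits (rad/s): [2.57, 2.57, 3.14, 3.14, 3.14, 3.14].

## Interface

Orientations are given as a unit quaternion [w, x, y, z].
In Python, from workcell import env gives the robot as it stands.
- The arm moves only by the tool servo_tool, never from a script. Its argument "targets" is a list of rows, each an object with "xyz": the shift along the tool's x, y, z in m, a list of three; "twist": the turn, a rotation vector about the tool's x, y, z in rad, a list of three; "jaw": the opening, from 0 (shut) to 1 (fully open). A call has 1 to 12 rows; each row is the pose to reach, as a shift and turn from the pose commanded when the call began, along the tool's axes at that moment; what a row does not reach only later rows make up. A row lasts 1/12 s, in which the tool goes at most 41.7 mm and 7.16 degrees, less where a joint would pass 70% of its speed; a pose out of reach is approached as far as the arm can. A call with a gripper value outside its range is refused whole. The fingers move at their own pace and stop on an object; "squeeze" is the grip in N (left out, the last holds). Time passes only in rows, so rows that repeat a pose let the fingers close. It gives the time, the measured TCP pose, the force and the opening at its end, in the units of the state.
- env.get_state(): the state, without advancing time (a new reading comes with each control period).
- env.read_camera(name): name is "scene" or "top"; returns a dict with "color" (420x560x3 uint8, red, green, blue), "depth" (420x560 float32, m along the optical axis (not along the pixel's ray), 0 where there is no reading), "fx", "fy", "cx", "cy" (pixels), "eye" and "attitude" of the camera in the world. Camera axes: x right, y down, z forward; pixel columns grow to the right and rows downward; lengths in m; the calibration is good to about 2 mm. A picture is of the moment at which its call begins.
- env.hand_in(): hands the job in, once; it reports no verdict.
The state is a dict: "clock": time; "joint_pos": joint angles; "qvel": joint speeds; "tau": joint torques, N m; "tcp_pos": TCP position; "orientation": TCP orientation; "wrist_force": force on the tool from outside, world axes, zero at the start; "ft_torque": the same for the moment, N m; "finger_gap": finger opening in m.
Only numpy, scipy, OpenCV 4.12 (cv2) and the standard library are available. Lean on these libraries where they do the work, as an engineer would, in place of code of your own. Each camera call takes 0.05 s, during which the arm holds its last target. There are 200 camera calls.

## Task

Lower the depth rod to the bottom of the blind mortise in the post to find out how deep it is, and hang the rod back in its stand. Then take from the rack only the one loose tenon that will stand 30 mm proud of the post's face when it rests on the bottom, and lower it gently, without dropping it, all the way down. Its place between the end stops needs another grip than the rack allows, so set it down on the bench and take it again; leave the other two tenons in the rack and do not disturb the glue bottle or the sanding block.

Things in the scene. Friction and masses are not known exactly. Their poses are not given: they have to be found in the camera images.
- post: fixed post offcut of brown wood, 190 mm (own x) by 70 mm (own y), 85 mm high; its flat top is the face, with a mortise in the middle. Origin under its centre. Two dark steel end stops, 56 mm wide (y), stand 45 mm above the face, 31 to 43 mm either side of the centre along x: beside a seated tenon's narrow edges only 7 mm is free, its broad faces (gripped along y) are free
- mortise (a point): centre of the mouth of the blind mortise, level with the face, 85 mm above the bench; axes as the post's. The mortise is 52 mm long (x) by 28 mm wide (y), with a flat bottom; its depth is 45, 57 or 69 mm, not known beforehand
- rack: fixed dark wooden rack, origin under its centre: base 74 x 152 mm, its top 10 mm above the bench, with three bays at y = -42, 0, 42 mm. Uprights 16 mm thick, 34 mm deep (x) and up to 90 mm above the bench flank each bay and guard the tenons' broad faces: there a tenon is taken by its narrow edges, along x. The bench is bare between rack and post
- tenon_short_centre (a point): loose tenon, a plain light wooden bar, 48 mm wide (own x) by 24 mm thick (own y) by 75 mm long (own z); the shortest of the three; the point is its centre, half-way up. It stands upright on the rack's base, loose, in any of the three bays.
- tenon_middle_centre (a point): loose tenon, as the others but 87 mm long: the middle one of the three; the point is its centre, half-way up. It stands upright on the rack's base, loose, in any of the three bays.
- tenon_long_centre (a point): loose tenon, a plain light wooden bar, 48 mm wide (own x) by 24 mm thick (own y) by 99 mm long (own z); the longest of the three; the point is its centre, half-way up. It stands upright on the rack's base, loose, in any of the three bays.
- rod_stand: fixed plywood stand, 90 x 90 mm foot, 134 mm high, with a plate at the top that has a 19 mm through hole at its centre; origin under its centre
- stand_hole (a point): centre of the upper edge of the stand's hole, 134 mm above the bench
- rod_handle (a point): depth rod hanging upright in the stand; the point is the centre of its dark wooden handle, 26 mm across, 54 mm long. Below it a steel collar, 36 mm across and 6 mm thick, rests on the stand; then a steel shaft 12 mm across, 120 mm long. The foot is 153 mm below this point; the rod is 180 mm long, about 0.15 kg
- rod_foot (a point): the rod's lower end, a flat foot on its axis, 120 mm below the underside of the collar; own z points up the rod
- glue_centre (a point): bystander: glue bottle, 54 mm across, 158 mm tall, loose; the point is half-way up
- sanding_centre (a point): bystander: sanding block, 64 x 105 x 31 mm, loose; the point is half-way up
Things that resemble listed ones, but are neither listed nor needed, are in the scene too. What is shaped like the part that bears rod_handle but green or yellow is not meant. What is shaped like the part that bears tenon_long_centre but green is not meant.

How it is judged:
On the way:
1. the rod's foot bears on the bottom of the mortise (horizontal distance between rod_foot and mortise below 0.028 m and z of rod_foot in the frame of mortise below -0.04 m and (contact force between rod and floor_1 above 0.5 N or contact force between rod and floor_2 above 0.5 N or contact force between rod and floor_3 above 0.5 N)), for 0.05 s.
At the end, for the whole second after the job is handed in: one tenon stands upright and still in the mortise (6 mm, 0.12 rad), its top 30 mm (within 5) above the face; the rod hangs upright in its stand with its collar on the plate (foot within 10 mm of the axis, height within 5); the other tenons were left in the rack (((horizontal distance between tenon_short_centre and mortise below 0.006 m and z of tenon_short_centre in the frame of mortise between -0.0125 and -0.0025 m and angle between tenon_short_centre's own z axis and vertical below 0.1 rad and angle between the x axis of tenon_short_centre and the x axis of post, either way round below 0.12 rad and linear speed of tenon_short below 0.02 m/s) or (horizontal distance between tenon_middle_centre and mortise below 0.006 m and z of tenon_middle_centre in the frame of mortise between -0.0185 and -0.0085 m and angle between tenon_middle_centre's own z axis and vertical below 0.1 rad and angle between the x axis of tenon_middle_centre and the x axis of post, either way round below 0.12 rad and linear speed of tenon_middle below 0.02 m/s) or (horizontal distance between tenon_long_centre and mortise below 0.006 m and z of tenon_long_centre in the frame of mortise between -0.0245 and -0.0145 m and angle between tenon_long_centre's own z axis and vertical below 0.1 rad and angle between the x axis of tenon_long_centre and the x axis of post, either way round below 0.12 rad and linear speed of tenon_long below 0.02 m/s)) and horizontal distance between rod_foot and stand_hole below 0.01 m and z of rod_foot in the frame of stand_hole between -0.124 and -0.114 m and angle between rod_foot's own z axis and vertical below 0.1 rad); the robot touches nothing.
It fails at once if a second tenon is taken out of the rack (distance of each of tenon_short_centre, tenon_middle_centre from where it was at the start of the episode above 0.04 m or distance of each of tenon_short_centre, tenon_long_centre from where it was at the start of the episode above 0.04 m or distance of each of tenon_middle_centre, tenon_long_centre from where it was at the start of the episode above 0.04 m).
It fails at once if a tenon is dropped into the mortise (falls faster than 0.45 m/s) ((horizontal distance between tenon_short_centre and mortise below 0.02 m and z of tenon_short_centre in the frame of mortise below 0.0375 m and linear speed of tenon_short above 0.45 m/s) or (horizontal distance between tenon_middle_centre and mortise below 0.02 m and z of tenon_middle_centre in the frame of mortise below 0.0435 m and linear speed of tenon_middle above 0.45 m/s) or (horizontal distance between tenon_long_centre and mortise below 0.02 m and z of tenon_long_centre in the frame of mortise below 0.0495 m and linear speed of tenon_long above 0.45 m/s)).
It fails at once if the glue bottle or the sanding block is shifted by more than 30 mm (distance of any of glue_centre, sanding_centre from where it was at the start of the episode above 0.03 m).
It also fails if it takes over 67 s, if anything falls off the work surface, if the arm or the gripper's body presses on something with over 40 N, if the wrist force passes 120 N, or if a joint passes its speed limit or range.

## Working session

There is one attempt and no reset: what is moved stays moved. The work goes in short steps, Python scripts to look and compute and a tool call to move; the robot and the scene stay as the last step left them, time stands still between calls to the robot, and variables do not carry over. Pictures are saved under pics/ and viewed, about 8 in all and at most 12, crops included, and the job is handed in when it is done.

Besides the shell and the picture viewer there is one more tool, called as name([rows], argument=value, ...), one row to a line, values as JSON. servo_tool: Moves the arm, as the interface text tells. Its arguments: {"type":"object","properties":{"targets":{"type":"array","items":{"type":"object","properties":{"xyz":{"type":"array","items":{"type":"number"}},"twist":{"type":"array","items":{"type":"number"}},"jaw":{"type":"number"}}}},"squeeze":{"type":"number"}},"required":["targets"]}

```bash
mkdir -p pics
cat > h.py <<'E'
import numpy as np, cv2
from scipy.spatial.transform import Rotation as R
from workcell import env
def cam(n):
    c=env.read_camera(n); np.savez('last_%s.npz'%n,**{k:np.array(v) for k,v in c.items()}); return c
def load(n): return dict(np.load('last_%s.npz'%n))
def rot(c):
    a=np.array(c['attitude'],float)
    if a.shape==(3,3): return a
    return R.from_quat(np.r_[a[1:],a[0]]).as_matrix()
def cloud(c):
    v,u=np.mgrid[:420,:560]; d=c['depth']
    p=np.stack([(u-c['cx'])/c['fx']*d,(v-c['cy'])/c['fy']*d,d],-1)
    return p@rot(c).T+np.array(c['eye'])
def save(im,f,s=1): cv2.imwrite('pics/'+f,cv2.resize(im,None,fx=s,fy=s,interpolation=cv2.INTER_CUBIC)[...,::-1])
E
python3 - <<'E'
from h import *
a=cam('scene');b=cam('top')
save(a['color'],'s0.png',1.4);save(b['color'],'t0.png',1.4)
for c in(a,b):print(c['eye'],c['attitude'],c['fx'])
print(env.get_state())
E
```

```text
[-0.35900114  0.53015625  0.94040928] [ 0.22085599 -0.4309597   0.78190196 -0.39258844] 532.5760255126436
[ 0.38000836 -0.05330463  1.50538966] [ 0.05028754 -0.69915332  0.71174626 -0.0455308 ] 537.7945609078203
{'clock': 0.1, 'joint_pos': array([-1.40159291e+00,  3.13945042e-01,  4.51028970e-02,  1.30361838e+00,
        1.52537511e-05,  1.43120226e+00]), 'qvel': array([-0.00132428, -0.00377073,  0.00293493, -0.00039722, -0.00023109,
        0.0003132 ]), 'tau': array([ 3.20629973e-03, -4.81723738e+01,  2.99244386e+01,  1.27461681e-02,
       -1.19885472e-04,  5.09645659e-09]), 'tcp_pos': array([ 0.1746708 , -0.5473475 ,  0.23049104]), 'orientation': array([-5.85078419e-04,  8.07438019e-01, -5.89951823e-01, -5.91714517e-04]), 'wrist_force': array([-0.23463685, -0.55874471, -0.52338184]), 'ft_torque': array([-0.01944245, -0.00544564,  0.00703501]), 'finger_gap': 0.08534166918520207}
```

View pics/s0.png

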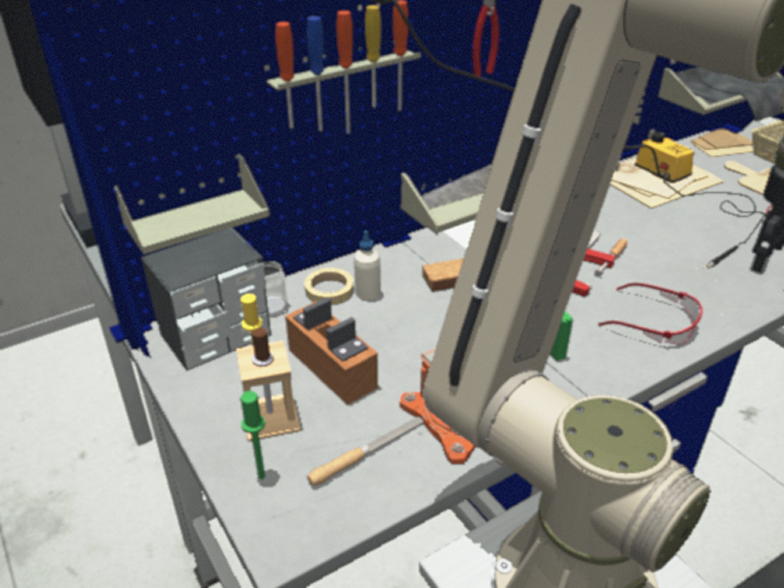

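View pics/t0.png

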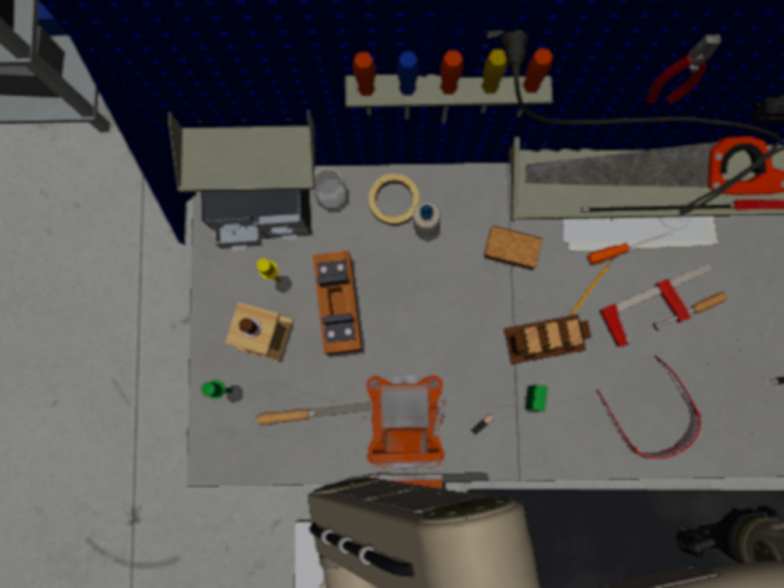

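```bash
cat > m.py <<'E'
from h import *
c=load('top');P=cloud(c)
def reg(u0,u1,v0,v1,z0,z1):
    m=np.zeros((420,560),bool);m[int(v0/1.4):int(v1/1.4),int(u0/1.4):int(u1/1.4)]=1
    return m&(P[...,2]>z0)&(P[...,2]<z1)
def rect(m,name):
    p=P[m];r=cv2.minAreaRect((p[:,:2]*1000).astype(np.float32));print(name,len(p),np.round(r[0],1),np.round(r[1],1),round(r[2],1),'z',np.round(np.percentile(p[:,2],[5,50,95]),4),'mean',np.round(p[:,:2].mean(0),4))
rect(reg(300,380,240,365,.078,.092),'post')
rect(reg(300,380,240,295,.12,.14),'stopfar');rect(reg(300,380,300,365,.12,.14),'stopnear')
rect(reg(300,380,240,365,-.0,.06),'hole+bench')
rect(reg(225,300,295,365,.125,.14),'plate')
rect(reg(225,300,295,365,.15,.25),'handle')
rect(reg(400,450,195,250,.1,.2),'glue');rect(reg(470,560,215,280,.02,.05),'sand')
rect(reg(500,600,310,365,.005,.02),'rackbase')
rect(reg(500,600,310,365,.05,.15),'racktop')
print(np.round(P[int(338/1.4)-6:int(338/1.4)+7:2,360:428:3,2]*1000).astype(int))
print(np.round(P[int(338/1.4),360:428:3,:2]*1000).astype(int).tolist())
print('holecol',np.round(P[200:235:2,int(337/1.4)-5:int(337/1.4)+8:2,2]*1000).astype(int).T)
im=c['color'];A=cv2.resize(im[150:290,140:280],None,fx=4,fy=4,interpolation=2);B=cv2.resize(im[200:300,345:445],None,fx=5.6,fy=5.6,interpolation=2)[:560]
cv2.imwrite('pics/c0.png',np.hstack([A[:,:390],B[:,:400]])[...,::-1])
E
python3 m.py
```

```text
post 1081 [569.4  67.1] [190.6  70.6] 6.4 z [0.0814 0.0867 0.0914] mean [0.5672 0.0661]
stopfar 107 [605.5  71. ] [12.8 53.5] 7.5 z [0.1246 0.1303 0.1362] mean [0.6054 0.071 ]
stopnear 108 [532.8  62.6] [12.9 55.3] 6.3 z [0.1256 0.1302 0.1357] mean [0.5321 0.0627]
hole+bench 2212 [581.4  69.4] [160.1 251.7] 89.2 z [0.0004 0.0032 0.0425] mean [0.5767 0.0658]
plate 735 [515.9 217. ] [79.8 77.7] 73.0 z [0.1298 0.1349 0.1391] mean [0.515  0.2155]
handle 119 [516.2 216.2] [25.1 24. ] 23.3 z [0.1577 0.192  0.1984] mean [0.5148 0.2141]
glue 238 [ 730.  -109.7] [47.6 46.2] 42.6 z [0.1008 0.1097 0.1462] mean [ 0.7266 -0.1086]
sand 881 [ 680.1 -283.1] [105.8  67.1] 73.9 z [0.026  0.0325 0.0386] mean [ 0.6785 -0.282 ]
rackbase 692 [ 501.5 -349.9] [197.  106.7] 89.0 z [0.0056 0.0101 0.0164] mean [ 0.4944 -0.3372]
racktop 936 [ 495.8 -340.7] [ 50.6 142.6] 9.6 z [0.0686 0.0918 0.1116] mean [ 0.4942 -0.3373]
[[ 12  14  14  13  10 104 108 113  92  92  95 100  98  84  87  92  89  86
   79  83  87   5   2]
 [  8  13  11   9  64 106 110 110 107  90  98 100  95  99  89  88  87  91
   86  96  92   7   1]
[... 620 characters left out ...]
92, -329], [491, -333], [491, -343], [491, -351], [491, -359], [491, -367], [492, -376], [491, -384], [491, -392], [491, -399], [491, -408], [497, -436], [497, -445]]
holecol [[135 113  85  78  44  58  65  73  76  91  93  81  87 132 129 120  91  84]
 [127 112  89  81  45  44  43  40  39  39  47  35  43 130 126 112  91  96]
 [134 106  89  69  43  40  35  44  41  44  41  43  39 129 135 109  94  91]
 [132 108  86  67  41  45  39  40  42  40  40  41  41 130 127 109  92  95]
 [128  94  87  69  42  38  43  44  41  41  40  44 126 130 126  95  88  89]
 [128  98  83  84  83  87  41  41  43  42  41  43 130 128 132  87  93  95]
 [121  86  86  87  93  82  87  82  92  92  87  87 130 129 131  92  91  96]]
```

Run:
```python
from h import *
c=load('top');im=c['color']
A=cv2.resize(im[165:275,150:270],None,fx=3.3,fy=3.3,interpolation=2);B=cv2.resize(im[205:305,345:440],None,fx=3.63,fy=3.63,interpolation=2)
cv2.imwrite('pics/c1.png',np.hstack([A[:363],B[:363]])[...,::-1])
```

```text
(no output)
```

View pics/c1.png

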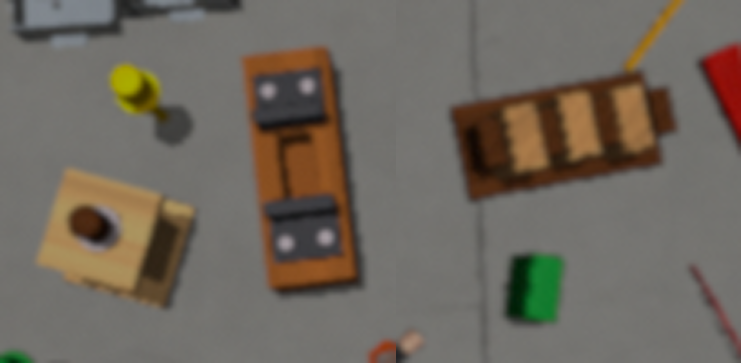

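```bash
cat > go.py <<'E'
import sys
from h import *
def go(x,y,z,yaw=None):
    s=env.get_state();q=s['orientation'];M=R.from_quat(np.r_[q[1:],q[0]])
    Y=np.degrees(np.arctan2(*M.as_matrix()[[1,0],0]));yaw=Y if yaw is None else yaw
    a=np.radians(yaw);D=R.from_matrix(np.array([[np.cos(a),np.sin(a),0],[np.sin(a),-np.cos(a),0],[0,0,-1.]]))
    print('now',np.round(s['tcp_pos'],4),'yaw',round(Y,1),'clock',round(s['clock'],1),'F',np.round(s['wrist_force'],1),'gap',round(s['finger_gap'],4))
    print('xyz',np.round(M.inv().apply(np.array([x,y,z])-s['tcp_pos']),4).tolist(),'twist',np.round((M.inv()*D).as_rotvec(),4).tolist())
if __name__=='__main__': go(*map(float,sys.argv[1:]))
E
python3 go.py .47 -.2 .33 13
```

```text
now [ 0.1747 -0.5473  0.2305] yaw -72.3 clock 0.1 F [-0.2 -0.6 -0.5] gap 0.0853
xyz [-0.2413, -0.3869, -0.099] twist [-0.0014, 0.0011, -1.4889]
```

servo_tool([
  {"xyz": [-0.02, -0.035, -0.04], "twist": [0, 0, -0.12], "jaw": 0.8},
  {"xyz": [-0.241, -0.387, -0.099], "twist": [-0.0014, 0.0011, -1.489], "jaw": 0.8},
  {"xyz": [-0.241, -0.387, -0.099], "twist": [-0.0014, 0.0011, -1.489], "jaw": 0.8},
  {"xyz": [-0.241, -0.387, -0.099], "twist": [-0.0014, 0.0011, -1.489], "jaw": 0.8},
  {"xyz": [-0.241, -0.387, -0.099], "twist": [-0.0014, 0.0011, -1.489], "jaw": 0.8},
  {"xyz": [-0.241, -0.387, -0.099], "twist": [-0.0014, 0.0011, -1.489], "jaw": 0.8},
  {"xyz": [-0.241, -0.387, -0.099], "twist": [-0.0014, 0.0011, -1.489], "jaw": 0.8},
  {"xyz": [-0.241, -0.387, -0.099], "twist": [-0.0014, 0.0011, -1.489], "jaw": 0.8},
  {"xyz": [-0.241, -0.387, -0.099], "twist": [-0.0014, 0.0011, -1.489], "jaw": 0.8},
  {"xyz": [-0.241, -0.387, -0.099], "twist": [-0.0014, 0.0011, -1.489], "jaw": 0.8},
  {"xyz": [-0.241, -0.387, -0.099], "twist": [-0.0014, 0.0011, -1.489], "jaw": 0.8},
  {"xyz": [-0.241, -0.387, -0.099], "twist": [-0.0014, 0.0011, -1.489], "jaw": 0.8},
])

```text
clock: 1.1
tcp_pos: [0.4726, -0.1968, 0.3309]
orientation: [0.0, 0.993, 0.118, 0.001]
wrist_force: [-1.1, -0.9, -0.0]
finger_gap: 0.0682
```

```bash
python3 go.py .516 .216 .3 96.5
```

```text
now [ 0.4726 -0.1968  0.3309] yaw 13.6 clock 1.1 F [-1.1 -0.9 -0. ] gap 0.0682
xyz [0.1392, -0.3911, 0.0307] twist [0.002, -0.0004, -1.4469]
```

servo_tool([
  {"xyz": [0.139, -0.391, 0.03], "twist": [0.002, 0, -1.447], "jaw": 0.7},
  {"xyz": [0.139, -0.391, 0.03], "twist": [0.002, 0, -1.447], "jaw": 0.7},
  {"xyz": [0.139, -0.391, 0.03], "twist": [0.002, 0, -1.447], "jaw": 0.7},
  {"xyz": [0.139, -0.391, 0.03], "twist": [0.002, 0, -1.447], "jaw": 0.7},
  {"xyz": [0.139, -0.391, 0.03], "twist": [0.002, 0, -1.447], "jaw": 0.7},
  {"xyz": [0.139, -0.391, 0.03], "twist": [0.002, 0, -1.447], "jaw": 0.7},
  {"xyz": [0.139, -0.391, 0.03], "twist": [0.002, 0, -1.447], "jaw": 0.7},
  {"xyz": [0.139, -0.391, 0.03], "twist": [0.002, 0, -1.447], "jaw": 0.7},
  {"xyz": [0.139, -0.391, 0.03], "twist": [0.002, 0, -1.447], "jaw": 0.7},
  {"xyz": [0.139, -0.391, 0.03], "twist": [0.002, 0, -1.447], "jaw": 0.7},
  {"xyz": [0.139, -0.391, 0.03], "twist": [0.002, 0, -1.447], "jaw": 0.7},
  {"xyz": [0.139, -0.391, 0.03], "twist": [0.002, 0, -1.447], "jaw": 0.7},
])

```text
clock: 2.1
tcp_pos: [0.5169, 0.2143, 0.2983]
orientation: [-0.001, 0.666, 0.746, -0.002]
wrist_force: [-0.5, -0.4, -0.3]
finger_gap: 0.0594
```

Run:
```python
from h import *
from go import go
s=cam('scene')
save(s['color'][100:380,80:480],'s1.png',2)
go(.516,.216,.153,96.5)
```

```text
now [0.517  0.2133 0.2985] yaw 96.5 clock 2.1 F [-0.6 -0.8  0.1] gap 0.0596
xyz [0.0029, -0.0003, 0.1455] twist [-0.0032, 0.0008, 0.0]
```

View pics/s1.png

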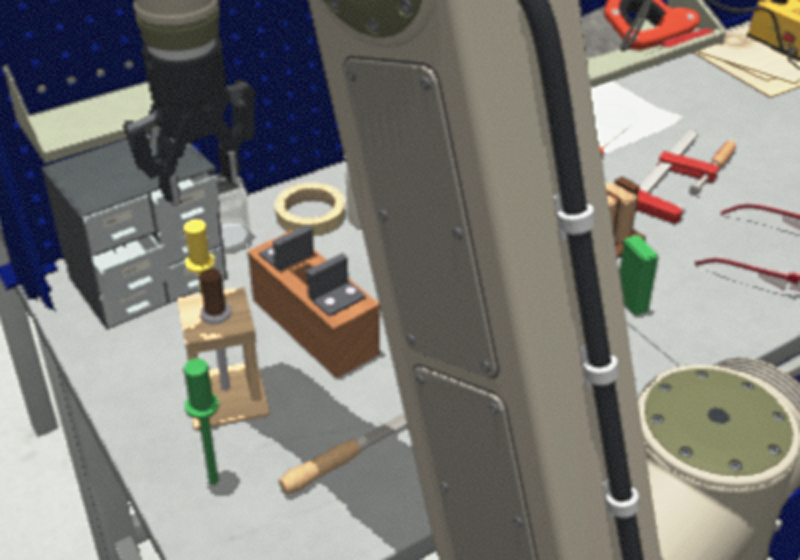

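The brown handle at (213,290) is in the plywood stand. The yellow one at (196,240) and the green one at (200,390) are lookalikes. The gripper is above the stand.

Run:
```python
from h import *
c=load('scene');P=cloud(c);p=P.reshape(-1,3)
def near(x,y,r,z0,z1): return p[(np.hypot(p[:,0]-x,p[:,1]-y)<r)&(p[:,2]>z0)&(p[:,2]<z1)]
q=near(.516,.216,.03,.150,.188);print('handle',len(q))
# circle fit r=13
from scipy.optimize import least_squares
print(least_squares(lambda v:np.hypot(q[:,0]-v[0],q[:,1]-v[1])-.013,[.516,.216],loss='soft_l1',f_scale=.002).x, np.percentile(near(.516,.216,.03,.15,.24)[:,2],[90,98]))
q=near(.569,.067,.12,.12,.14);print('stops',q.mean(0));q=near(.569,.067,.12,.078,.092);r=cv2.minAreaRect((q[:,:2]*1000).astype(np.float32));print(r)
q=near(.516,.216,.06,.127,.14);print('plate',cv2.minAreaRect((q[:,:2]*1000).astype(np.float32)),np.median(q[:,2]))
```

```text
handle 151
[0.51520992 0.21763956] [0.19371627 0.19533027]
stops [0.56163245 0.08102142 0.12792666]
((568.5302734375, 68.73818969726562), (196.8652801513672, 74.79016876220703), 5.976468563079834)
plate ((514.228759765625, 218.07456970214844), (77.76924133300781, 83.1299819946289), 72.88333892822266) 0.13369725279604094
```

servo_tool([
  {"xyz": [0.003, 0, 0.04], "twist": [-0.003, 0.001, 0], "jaw": 0.7},
  {"xyz": [0.003, 0, 0.08], "twist": [-0.003, 0.001, 0], "jaw": 0.7},
  {"xyz": [0.003, 0, 0.115], "twist": [-0.003, 0.001, 0], "jaw": 0.7},
  {"xyz": [0.003, 0, 0.135], "twist": [-0.003, 0.001, 0], "jaw": 0.7},
  {"xyz": [0.003, 0, 0.145], "twist": [-0.003, 0.001, 0], "jaw": 0.7},
  {"xyz": [0.003, 0, 0.145], "twist": [-0.003, 0.001, 0], "jaw": 0.7},
  {"xyz": [0.003, 0, 0.145], "twist": [-0.003, 0.001, 0], "jaw": 0.4},
  {"xyz": [0.003, 0, 0.145], "twist": [-0.003, 0.001, 0], "jaw": 0.35},
  {"xyz": [0.003, 0, 0.145], "twist": [-0.003, 0.001, 0], "jaw": 0.3},
], squeeze=40)

```text
clock: 2.9
tcp_pos: [0.5186, 0.2149, 0.1567]
orientation: [0.001, 0.67, 0.742, 0.003]
wrist_force: [1.0, -0.4, 0.5]
finger_gap: 0.0258
```

servo_tool([
  {"xyz": [0, 0, 0], "twist": [0, 0, 0], "jaw": 0},
  {"xyz": [0, 0, 0], "twist": [0, 0, 0], "jaw": 0},
  {"xyz": [0, 0, 0], "twist": [0, 0, 0], "jaw": 0},
  {"xyz": [0, 0, 0], "twist": [0, 0, 0], "jaw": 0},
  {"xyz": [0, 0, 0], "twist": [0, 0, 0], "jaw": 0},
])

```text
clock: 3.32
tcp_pos: [0.5187, 0.215, 0.1568]
orientation: [0.002, 0.67, 0.743, 0.003]
wrist_force: [0.3, 1.8, 6.8]
finger_gap: 0.025
```

```bash
python3 go.py .516 .217 .3 96.5
```

```text
now [0.5187 0.215  0.1568] yaw 95.9 clock 3.3 F [0.3 1.8 6.8] gap 0.025
xyz [0.0025, -0.0016, -0.1432] twist [0.0061, -0.0012, -0.0103]
```

servo_tool([
  {"xyz": [0, 0, -0.02], "twist": [0, 0, 0], "jaw": 0},
  {"xyz": [0, 0, -0.055], "twist": [0, 0, 0], "jaw": 0},
  {"xyz": [0, 0, -0.095], "twist": [0, 0, 0], "jaw": 0},
  {"xyz": [0, 0, -0.13], "twist": [0, 0, 0], "jaw": 0},
  {"xyz": [0, 0, -0.15], "twist": [0, 0, 0], "jaw": 0},
  {"xyz": [0, 0, -0.153], "twist": [0, 0, 0], "jaw": 0},
  {"xyz": [0, 0, -0.153], "twist": [0, 0, 0], "jaw": 0},
  {"xyz": [0, 0, -0.153], "twist": [0, 0, 0], "jaw": 0},
])

```text
clock: 3.98
tcp_pos: [0.5165, 0.2142, 0.3063]
orientation: [-0.0, 0.67, 0.743, 0.0]
wrist_force: [-0.6, -0.1, -2.2]
finger_gap: 0.0251
```

```bash
python3 go.py .5718 .0657 .31 96.5
```

```text
now [0.5165 0.2142 0.3063] yaw 95.9 clock 4.0 F [-0.6 -0.1 -2.2] gap 0.0251
xyz [-0.1534, 0.0397, -0.0037] twist [0.0002, -0.0002, -0.0103]
```

servo_tool([
  {"xyz": [-0.03, 0.008, -0.004], "twist": [0, 0, -0.01], "jaw": 0},
  {"xyz": [-0.07, 0.018, -0.004], "twist": [0, 0, -0.01], "jaw": 0},
  {"xyz": [-0.11, 0.028, -0.004], "twist": [0, 0, -0.01], "jaw": 0},
  {"xyz": [-0.14, 0.035, -0.004], "twist": [0, 0, -0.01], "jaw": 0},
  {"xyz": [-0.153, 0.038, -0.004], "twist": [0, 0, -0.01], "jaw": 0},
  {"xyz": [-0.153, 0.038, -0.004], "twist": [0, 0, -0.01], "jaw": 0},
  {"xyz": [-0.153, 0.038, -0.004], "twist": [0, 0, -0.01], "jaw": 0},
  {"xyz": [-0.153, 0.038, -0.004], "twist": [0, 0, -0.01], "jaw": 0},
  {"xyz": [-0.153, 0.038, -0.004], "twist": [0, 0, -0.01], "jaw": 0},
])

```text
clock: 4.73
tcp_pos: [0.5698, 0.0674, 0.311]
orientation: [-0.0, 0.665, 0.747, 0.001]
wrist_force: [0.1, 0.1, -1.2]
finger_gap: 0.025
```

Run:
```python
from h import *
from go import go
s=cam('scene');t=cam('top')
go(.570,.0657,.23,96.5)
A=cv2.resize(s['color'][120:300,100:280],None,fx=3.1,fy=3.1,interpolation=2);B=cv2.resize(t['color'][150:270,170:290],None,fx=2,fy=2,interpolation=2)
B=np.vstack([B,np.zeros((A.shape[0]-B.shape[0],B.shape[1],3),np.uint8)])
cv2.imwrite('pics/r1.png',np.hstack([A,B])[...,::-1])
p=cloud(s).reshape(-1,3)
for z0,z1 in((.2,.23),(.17,.195)):
    q=p[(np.hypot(p[:,0]-.570,p[:,1]-.067)<.03)&(p[:,2]>z0)&(p[:,2]<z1)];print(len(q),q.mean(0) if len(q) else '')
```

```text
now [0.57   0.0674 0.3115] yaw 96.6 clock 4.8 F [-0.2  0.2 -1.5] gap 0.0252
xyz [-0.0017, -0.0003, 0.0815] twist [0.0015, -0.0007, 0.0017]
52 [0.56231121 0.06919839 0.21537898]
42 [0.56198941 0.06835603 0.1824906 ]
```

View pics/r1.png

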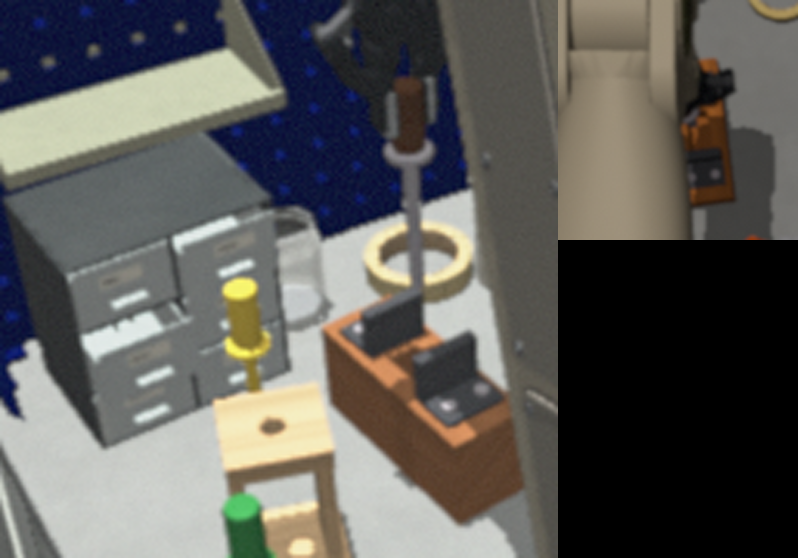

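Rod hangs plumb; its foot (≈(417,298) in the crop) is over the mouth between the stops. Lowering.

servo_tool([
  {"xyz": [0, 0, 0.02], "jaw": 0, "twist": [0, 0, 0]},
  {"xyz": [0, 0, 0.045], "jaw": 0, "twist": [0, 0, 0]},
  {"xyz": [0, 0, 0.07], "jaw": 0, "twist": [0, 0, 0]},
  {"xyz": [0, 0, 0.09], "jaw": 0, "twist": [0, 0, 0]},
  {"xyz": [0, 0, 0.105], "jaw": 0, "twist": [0, 0, 0]},
  {"xyz": [0, 0, 0.112], "jaw": 0, "twist": [0, 0, 0]},
  {"xyz": [0, 0, 0.116], "jaw": 0, "twist": [0, 0, 0]},
  {"xyz": [0, 0, 0.116], "jaw": 0, "twist": [0, 0, 0]},
  {"xyz": [0, 0, 0.116], "jaw": 0, "twist": [0, 0, 0]},
  {"xyz": [0, 0, 0.116], "jaw": 0, "twist": [0, 0, 0]},
])

```text
clock: 5.67
tcp_pos: [0.5714, 0.0663, 0.1969]
orientation: [0.001, 0.666, 0.746, 0.002]
wrist_force: [0.4, -0.7, -1.0]
finger_gap: 0.0247
```

servo_tool([
  {"xyz": [0, 0, 0.003], "jaw": 0, "twist": [0, 0, 0]},
  {"xyz": [0, 0, 0.006], "jaw": 0, "twist": [0, 0, 0]},
  {"xyz": [0, 0, 0.009], "jaw": 0, "twist": [0, 0, 0]},
  {"xyz": [0, 0, 0.009], "jaw": 0, "twist": [0, 0, 0]},
  {"xyz": [0, 0, 0.009], "jaw": 0, "twist": [0, 0, 0]},
])

```text
clock: 6.08
tcp_pos: [0.5705, 0.0661, 0.1863]
orientation: [0.0, 0.666, 0.746, 0.001]
wrist_force: [-0.7, 0.3, -1.0]
finger_gap: 0.0248
```

servo_tool([
  {"xyz": [0, 0, 0.002], "jaw": 0, "twist": [0, 0, 0]},
  {"xyz": [0, 0, 0.004], "jaw": 0, "twist": [0, 0, 0]},
  {"xyz": [0, 0, 0.005], "jaw": 0, "twist": [0, 0, 0]},
  {"xyz": [0, 0, 0.005], "jaw": 0, "twist": [0, 0, 0]},
  {"xyz": [0, 0, 0.005], "jaw": 0, "twist": [0, 0, 0]},
])

```text
clock: 6.5
tcp_pos: [0.5713, 0.0662, 0.1828]
orientation: [0.001, 0.666, 0.746, 0.001]
wrist_force: [-0.1, -0.8, 6.4]
finger_gap: 0.0255
```

Contact at TCP z 0.183 → depth 45 mm (camera depth agrees, ~44). Short tenon it is. Raising the rod.

servo_tool([
  {"xyz": [0, 0, -0.02], "jaw": 0, "twist": [0, 0, 0]},
  {"xyz": [0, 0, -0.055], "jaw": 0, "twist": [0, 0, 0]},
  {"xyz": [0, 0, -0.09], "jaw": 0, "twist": [0, 0, 0]},
  {"xyz": [0, 0, -0.12], "jaw": 0, "twist": [0, 0, 0]},
  {"xyz": [0, 0, -0.132], "jaw": 0, "twist": [0, 0, 0]},
  {"xyz": [0.03, -0.0075, -0.132], "jaw": 0, "twist": [0, 0, 0]},
  {"xyz": [0.07, -0.0175, -0.132], "jaw": 0, "twist": [0, 0, 0]},
  {"xyz": [0.108, -0.027, -0.132], "jaw": 0, "twist": [0, 0, 0]},
  {"xyz": [0.14, -0.034, -0.132], "jaw": 0, "twist": [0, 0, 0]},
  {"xyz": [0.154, -0.036, -0.132], "jaw": 0, "twist": [0, 0, 0]},
  {"xyz": [0.154, -0.036, -0.132], "jaw": 0, "twist": [0, 0, 0]},
  {"xyz": [0.154, -0.036, -0.132], "jaw": 0, "twist": [0, 0, 0]},
])

```text
clock: 7.5
tcp_pos: [0.5169, 0.2158, 0.3133]
orientation: [0.0, 0.665, 0.747, 0.001]
wrist_force: [0.4, 0.0, -1.6]
finger_gap: 0.0249
```

Run:
```python
from h import *
from go import go
def ray(c,u,v,z):
    d=rot(c)@np.array([(u-c['cx'])/c['fx'],(v-c['cy'])/c['fy'],1]);e=np.array(c['eye']);return e+d*(z-e[2])/d[2]
o=load('scene');print('hole (old pic)',ray(o,188.1,257.4,.134))
import sys
c=cam('scene');t=cam('top');p=cloud(c).reshape(-1,3)
go(.516,.217,.311,96.5)
for z0,z1 in((.21,.25),(.18,.20)):
    q=p[(np.hypot(p[:,0]-.516,p[:,1]-.216)<.03)&(p[:,2]>z0)&(p[:,2]<z1)];print(len(q),q.mean(0),np.median(q,0))
z=p[(np.hypot(p[:,0]-.516,p[:,1]-.216)<.012)&(p[:,2]>.145)&(p[:,2]<.22)][:,2];print('zmin',np.sort(z)[:6])
d=c['color'][170:300,130:260];save(d,'r2.png',4.5)
```

```text
hole (old pic) [0.51134727 0.21757709 0.134     ]
now [0.5175 0.2145 0.3133] yaw 96.5 clock 7.6 F [ 0.4 -0.2 -1.1] gap 0.025
xyz [0.0027, -0.0012, 0.0023] twist [0.0015, -0.0, -0.0007]
79 [0.50945629 0.21657349 0.23028083] [0.50926214 0.21675322 0.2299573 ]
39 [0.50888954 0.21658034 0.18989726] [0.50886142 0.21672154 0.18941962]
zmin [0.17002278 0.17256124 0.17408906 0.17463466 0.17555056 0.1760283 ]
```

View pics/r2.png

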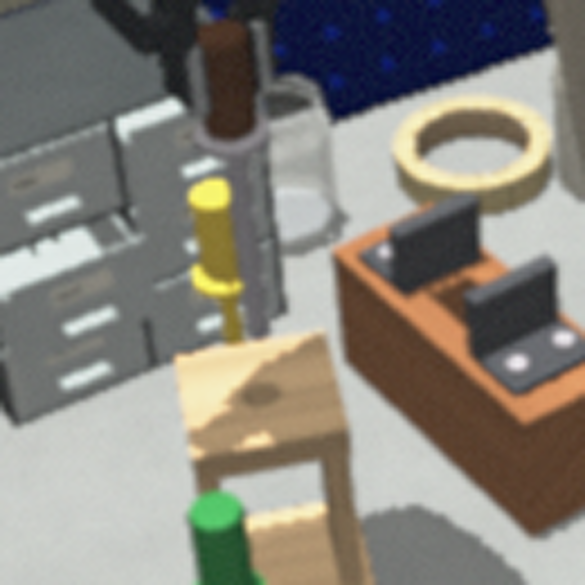

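Run:
```python
from h import *
from scipy.optimize import least_squares
def ray(c,u,v,z):
    d=rot(c)@np.array([(u-c['cx'])/c['fx'],(v-c['cy'])/c['fy'],1]);e=np.array(c['eye']);return e+d*(z-e[2])/d[2]
c=load('scene');P=cloud(c)
for z0,z1 in((.175,.2),(.2,.25)):
    q=P[(np.hypot(P[...,0]-.514,P[...,1]-.216)<.016)&(P[...,2]>z0)&(P[...,2]<z1)]
    print('shaft',len(q),least_squares(lambda v:np.hypot(q[:,0]-v[0],q[:,1]-v[1])-.006,[.52,.215],loss='soft_l1',f_scale=.002).x)
g=c['color'].astype(int).sum(2)[250:266,178:200];print(g)
for u,v in((187.8,257),(186.7,243.9)):print(ray(c,u,v,.134),ray(c,u,v,.170))
# plate corners from crop
for x,y in((177,352),(322,333),(348,437),(192,458)):print(ray(c,x/4.5-.5+130,y/4.5-.5+170,.134)[:2])
```

```text
shaft 48 [0.50429397 0.21928776]
shaft 99 [0.51362238 0.2148174 ]
[[625 622 628 631 629 628 636 641 637 616 544 503 487 443 410 407 417 421
  421 420 429 426]
 [632 634 639 637 639 643 649 649 627 557 460 424 418 427 422 427 429 425
  428 431 437 434]
 [645 645 648 654 655 657 661 641 567 472 431 420 429 428 430 433 438 437
  439 437 439 443]
 [656 656 663 665 667 667 646 571 473 433 426 433 439 433 438 446 443 443
  439 438 445 443]
 [664 668 665 670 671 650 578 472 416 409 418 414 421 429 437 438 442 445
  447 439 438 444]
 [671 672 670 667 652 579 457 390 366 354 352 356 361 391 418 433 440 436
  432 435 432 423]
 [675 678 667 609 539 453 376 336 327 322 316 319 325 348 389 417 422 423
  413 415 409 405]
 [674 674 649 542 444 382 323 308 315 312 313 313 312 314 360 392 401 406
  405 403 408 412]
 [672 649 577 472 416 370 315 295 311 320 318 315 319 341 377 398 407 410
  412 415 413 415]
 [660 607 525 452 414 382 350 316 317 324 327 333 357 386 413 418 415 420
  412 406 413 411]
 [652 632 583 484 418 414 397 378 362 366 377 389 403 411 413 412 412 413
  410 406 402 415]
 [629 565 510 450 417 410 413 411 396 399 412 412 408 408 409 409 414 415
  410 411 418 422]
 [504 451 419 411 406 406 406 412 403 403 411 404 413 413 420 417 427 423
  429 429 435 428]
 [419 409 410 398 404 408 409 409 418 421 422 419 427 428 431 435 435 437
  434 437 437 433]
 [406 402 419 416 425 427 420 426 434 429 432 431 437 431 435 433 433 435
  431 431 431 429]
 [425 430 433 433 432 441 431 427 429 445 473 454 431 426 433 433 429 437
  430 425 423 417]]
[0.51295513 0.21757838 0.134     ] [0.47402896 0.23153259 0.17      ]
[0.55628911 0.20039897 0.134     ] [0.51542841 0.21512011 0.17      ]
[0.56608323 0.24111234]
[0.5395184 0.1714409]
[0.46099357 0.19538784]
[0.48846659 0.26642599]
```

servo_tool([
  {"xyz": [0.003, 0, 0], "jaw": 0, "twist": [0, 0, 0]},
  {"xyz": [0.003, 0, 0.015], "jaw": 0, "twist": [0, 0, 0]},
  {"xyz": [0.003, 0, 0.025], "jaw": 0, "twist": [0, 0, 0]},
  {"xyz": [0.003, 0, 0.033], "jaw": 0, "twist": [0, 0, 0]},
  {"xyz": [0.003, 0, 0.04], "jaw": 0, "twist": [0, 0, 0]},
  {"xyz": [0.003, 0, 0.045], "jaw": 0, "twist": [0, 0, 0]},
  {"xyz": [0.003, 0, 0.05], "jaw": 0, "twist": [0, 0, 0]},
  {"xyz": [0.003, 0, 0.05], "jaw": 0, "twist": [0, 0, 0]},
])

```text
clock: 8.27
tcp_pos: [0.5167, 0.2178, 0.2625]
orientation: [-0.0, 0.666, 0.746, 0.0]
wrist_force: [0.1, -0.3, -0.6]
finger_gap: 0.0247
```

servo_tool([
  {"xyz": [0, 0, 0.01], "jaw": 0, "twist": [0, 0, 0]},
  {"xyz": [0, 0, 0.025], "jaw": 0, "twist": [0, 0, 0]},
  {"xyz": [0, 0, 0.045], "jaw": 0, "twist": [0, 0, 0]},
  {"xyz": [0, 0, 0.065], "jaw": 0, "twist": [0, 0, 0]},
  {"xyz": [0, 0, 0.08], "jaw": 0, "twist": [0, 0, 0]},
  {"xyz": [0, 0, 0.09], "jaw": 0, "twist": [0, 0, 0]},
  {"xyz": [0, 0, 0.096], "jaw": 0, "twist": [0, 0, 0]},
  {"xyz": [0, 0, 0.1], "jaw": 0, "twist": [0, 0, 0]},
  {"xyz": [0, 0, 0.1], "jaw": 0, "twist": [0, 0, 0]},
  {"xyz": [0, 0, 0.1], "jaw": 0, "twist": [0, 0, 0]},
])

```text
clock: 9.1
tcp_pos: [0.5176, 0.2183, 0.1643]
orientation: [0.001, 0.666, 0.746, 0.001]
wrist_force: [-0.3, -0.3, -1.6]
finger_gap: 0.025
```

servo_tool([
  {"xyz": [0, 0, 0.002], "jaw": 0, "twist": [0, 0, 0]},
  {"xyz": [0, 0, 0.004], "jaw": 0, "twist": [0, 0, 0]},
  {"xyz": [0, 0, 0.005], "jaw": 0, "twist": [0, 0, 0]},
  {"xyz": [0, 0, 0.005], "jaw": 0, "twist": [0, 0, 0]},
])

```text
clock: 9.43
tcp_pos: [0.5172, 0.2181, 0.1586]
orientation: [0.0, 0.666, 0.746, 0.001]
wrist_force: [-0.1, 0.1, -1.1]
finger_gap: 0.0251
```

servo_tool([
  {"xyz": [0, 0, 0.001], "jaw": 0, "twist": [0, 0, 0]},
  {"xyz": [0, 0, 0.003], "jaw": 0, "twist": [0, 0, 0]},
  {"xyz": [0, 0, 0.004], "jaw": 0, "twist": [0, 0, 0]},
  {"xyz": [0, 0, 0.004], "jaw": 0, "twist": [0, 0, 0]},
])

```text
clock: 9.77
tcp_pos: [0.5175, 0.2182, 0.1568]
orientation: [0.001, 0.666, 0.746, 0.002]
wrist_force: [-4.2, -1.6, 11.1]
finger_gap: 0.0249
```

servo_tool([
  {"xyz": [0, 0, -0.002], "jaw": 0.2, "twist": [0, 0, 0]},
  {"xyz": [0, 0, -0.002], "jaw": 0.4, "twist": [0, 0, 0]},
  {"xyz": [0, 0, -0.002], "jaw": 0.7, "twist": [0, 0, 0]},
  {"xyz": [0, 0, -0.002], "jaw": 0.7, "twist": [0, 0, 0]},
  {"xyz": [0, 0, -0.02], "jaw": 0.7, "twist": [0, 0, 0]},
  {"xyz": [0, 0, -0.05], "jaw": 0.7, "twist": [0, 0, 0]},
  {"xyz": [0, 0, -0.09], "jaw": 0.7, "twist": [0, 0, 0]},
  {"xyz": [0, 0, -0.13], "jaw": 0.8, "twist": [0, 0, 0]},
  {"xyz": [0, 0, -0.14], "jaw": 0.8, "twist": [0, 0, 0]},
  {"xyz": [0, 0, -0.14], "jaw": 0.8, "twist": [0, 0, 0]},
])

```text
clock: 10.6
tcp_pos: [0.519, 0.2186, 0.2987]
orientation: [0.003, 0.666, 0.746, 0.004]
wrist_force: [0.1, 0.5, -0.5]
finger_gap: 0.0683
```

Run:
```python
from h import *
from go import go
from scipy.optimize import least_squares
c=cam('scene');P=cloud(c);q=P[(np.hypot(P[...,0]-.516,P[...,1]-.216)<.03)&(P[...,2]>.15)&(P[...,2]<.188)]
print('handle',len(q),least_squares(lambda v:np.hypot(q[:,0]-v[0],q[:,1]-v[1])-.013,[.516,.216],loss='soft_l1',f_scale=.002).x)
q=P[(np.hypot(P[...,0]-.516,P[...,1]-.216)<.02)&(P[...,2]>.15)&(P[...,2]<.24)];print('top',np.percentile(q[:,2],[90,98]))
go(.5028,-.3821,.25,9.6)
go(.51,-.05,.30,53)
```

```text
handle 153 [0.51473398 0.21749799]
top [0.19403519 0.19605141]
now [0.5181 0.2183 0.2961] yaw 96.5 clock 10.7 F [-0.7 -0.1 -0.2] gap 0.0683
xyz [-0.5949, -0.0832, 0.045] twist [0.0036, -0.0049, 1.5164]
now [0.5181 0.2183 0.2961] yaw 96.5 clock 10.7 F [-0.7 -0.1 -0.2] gap 0.0683
xyz [-0.2657, -0.0383, -0.0044] twist [0.0048, -0.003, 0.7589]
```

servo_tool([
  {"xyz": [-0.02, -0.003, -0.004], "twist": [0.001, -0.001, 0.1], "jaw": 0.8},
  {"xyz": [-0.06, -0.01, -0.004], "twist": [0.005, -0.003, 0.22], "jaw": 0.8},
  {"xyz": [-0.1, -0.015, -0.004], "twist": [0.005, -0.003, 0.34], "jaw": 0.8},
  {"xyz": [-0.14, -0.02, -0.004], "twist": [0.005, -0.003, 0.46], "jaw": 0.8},
  {"xyz": [-0.18, -0.025, -0.004], "twist": [0.005, -0.003, 0.58], "jaw": 0.8},
  {"xyz": [-0.22, -0.03, -0.004], "twist": [0.005, -0.003, 0.7], "jaw": 0.8},
  {"xyz": [-0.25, -0.036, -0.004], "twist": [0.005, -0.003, 0.76], "jaw": 0.8},
  {"xyz": [-0.265, -0.038, -0.004], "twist": [0.005, -0.003, 0.76], "jaw": 0.8},
  {"xyz": [-0.265, -0.038, -0.004], "twist": [0.005, -0.003, 0.76], "jaw": 0.8},
  {"xyz": [-0.265, -0.038, -0.004], "twist": [0.005, -0.003, 0.76], "jaw": 0.8},
])

```text
clock: 11.48
tcp_pos: [0.5083, -0.0502, 0.2964]
orientation: [-0.002, 0.896, 0.445, -0.003]
wrist_force: [0.2, 0.6, -0.0]
finger_gap: 0.0683
```

Run:
```python
from h import *
from go import go
t=cam('top');P=cloud(t);save(t['color'][205:285,345:435],'k.png',7)
hsv=cv2.cvtColor(t['color'],cv2.COLOR_RGB2HSV)
m=(P[...,2]>.075)&(P[...,2]<.125)&(P[...,0]<.56)&(P[...,0]>.44)&(P[...,1]<-.26)&(P[...,1]>-.43)
lum=t['color'].astype(int).sum(2)
print(np.percentile(lum[m],[5,25,50,75,95]))
w=(m&(lum>300)).astype(np.uint8);n,l,st,ce=cv2.connectedComponentsWithStats(w)
for i in range(1,n):
    if st[i,4]>30:
        q=P[l==i];r=cv2.minAreaRect((q[:,:2]*1000).astype(np.float32));print(st[i],np.round(r[0],1),np.round(r[1],1),round(r[2],1),'medz',round(float(np.median(q[:,2])),4),q[:,:2].mean(0))
go(.5028,-.3821,.25,9.6)
```

```text
[111.8 130.  243.  325.  352. ]
[406 229   9  17  98] [ 502.1 -382.5] [42.1 18.2] 11.5 medz 0.0855 [ 0.50304511 -0.38165854]
[391 231  10  17 109] [ 496.9 -340. ] [41.9 19.4] 8.2 medz 0.0977 [ 0.49707869 -0.34020215]
[376 234  10  17 108] [ 487.6 -299.7] [42.5 17.9] 8.7 medz 0.1104 [ 0.48710144 -0.29929689]
now [ 0.5085 -0.0494  0.2968] yaw 52.9 clock 11.5 F [ 0.8 -0.8  0.5] gap 0.0684
xyz [-0.2687, 0.1964, 0.0467] twist [-0.0037, 0.0056, 0.7558]
```

View pics/k.png

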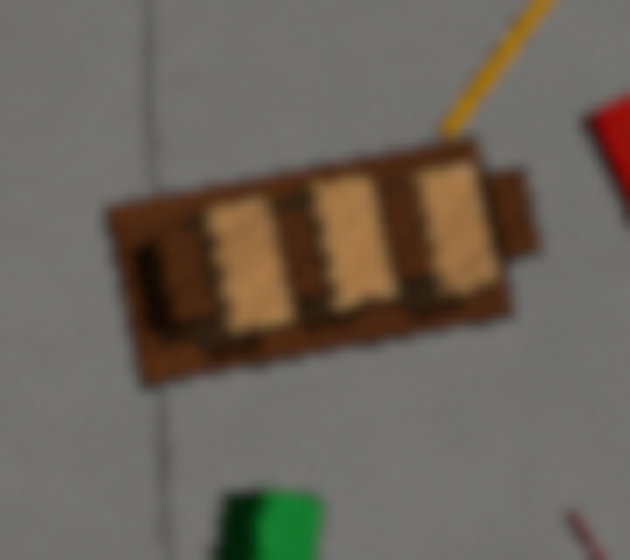

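servo_tool([
  {"xyz": [-0.02, 0.015, 0.004], "twist": [0, 0, 0.1], "jaw": 0.82},
  {"xyz": [-0.05, 0.037, 0.01], "twist": [-0.004, 0.005, 0.22], "jaw": 0.82},
  {"xyz": [-0.08, 0.059, 0.02], "twist": [-0.004, 0.005, 0.34], "jaw": 0.82},
  {"xyz": [-0.11, 0.08, 0.03], "twist": [-0.004, 0.005, 0.46], "jaw": 0.82},
  {"xyz": [-0.14, 0.103, 0.046], "twist": [-0.004, 0.005, 0.58], "jaw": 0.82},
  {"xyz": [-0.17, 0.124, 0.046], "twist": [-0.004, 0.005, 0.7], "jaw": 0.82},
  {"xyz": [-0.2, 0.146, 0.046], "twist": [-0.004, 0.005, 0.755], "jaw": 0.82},
  {"xyz": [-0.23, 0.168, 0.046], "twist": [-0.004, 0.005, 0.755], "jaw": 0.82},
  {"xyz": [-0.255, 0.186, 0.046], "twist": [-0.004, 0.005, 0.755], "jaw": 0.82},
  {"xyz": [-0.268, 0.196, 0.046], "twist": [-0.004, 0.005, 0.755], "jaw": 0.82},
  {"xyz": [-0.268, 0.196, 0.046], "twist": [-0.004, 0.005, 0.755], "jaw": 0.82},
  {"xyz": [-0.268, 0.196, 0.046], "twist": [-0.004, 0.005, 0.755], "jaw": 0.82},
])

```text
clock: 12.53
tcp_pos: [0.5042, -0.3808, 0.2514]
orientation: [-0.0, 0.996, 0.085, 0.001]
wrist_force: [0.1, 1.3, -0.4]
finger_gap: 0.0697
```

```bash
python3 go.py .5028 -.382 .048 9.6
```

```text
now [ 0.5042 -0.3808  0.2514] yaw 9.7 clock 12.5 F [ 0.1  1.3 -0.4] gap 0.0697
xyz [-0.0019, 0.001, 0.2034] twist [-0.0001, -0.0011, 0.0019]
```

servo_tool([
  {"xyz": [-0.001, 0.001, 0.03], "jaw": 0.82, "twist": [0, 0, 0]},
  {"xyz": [-0.002, 0.001, 0.065], "jaw": 0.82, "twist": [0, 0, 0]},
  {"xyz": [-0.002, 0.001, 0.1], "jaw": 0.82, "twist": [0, 0, 0]},
  {"xyz": [-0.002, 0.001, 0.13], "jaw": 0.82, "twist": [0, 0, 0]},
  {"xyz": [-0.002, 0.001, 0.155], "jaw": 0.82, "twist": [0, 0, 0]},
  {"xyz": [-0.002, 0.001, 0.175], "jaw": 0.82, "twist": [0, 0, 0]},
  {"xyz": [-0.002, 0.001, 0.19], "jaw": 0.82, "twist": [0, 0, 0]},
  {"xyz": [-0.002, 0.001, 0.2], "jaw": 0.82, "twist": [0, 0, 0]},
  {"xyz": [-0.002, 0.001, 0.203], "jaw": 0.82, "twist": [0, 0, 0]},
  {"xyz": [-0.002, 0.001, 0.203], "jaw": 0.82, "twist": [0, 0, 0]},
])

```text
clock: 13.37
tcp_pos: [0.5027, -0.3816, 0.0493]
orientation: [0.0, 0.996, 0.085, 0.001]
wrist_force: [-0.1, 0.3, 0.1]
finger_gap: 0.0701
```

servo_tool([
  {"xyz": [0, 0, 0], "jaw": 0.7, "twist": [0, 0, 0]},
  {"xyz": [0, 0, 0], "jaw": 0.6, "twist": [0, 0, 0]},
  {"xyz": [0, 0, 0], "jaw": 0.5, "twist": [0, 0, 0]},
  {"xyz": [0, 0, 0], "jaw": 0.3, "twist": [0, 0, 0]},
  {"xyz": [0, 0, 0], "jaw": 0.3, "twist": [0, 0, 0]},
  {"xyz": [0, 0, 0], "jaw": 0.3, "twist": [0, 0, 0]},
], squeeze=40)

```text
clock: 13.87
tcp_pos: [0.5035, -0.3841, 0.0514]
orientation: [0.002, 0.996, 0.084, 0.002]
wrist_force: [-0.3, 0.7, 6.7]
finger_gap: 0.0474
```

servo_tool([
  {"xyz": [0, 0, -0.01], "jaw": 0.3, "twist": [0, 0, 0]},
  {"xyz": [0, 0, -0.03], "jaw": 0.3, "twist": [0, 0, 0]},
  {"xyz": [0, 0, -0.055], "jaw": 0.3, "twist": [0, 0, 0]},
  {"xyz": [0, 0, -0.085], "jaw": 0.3, "twist": [0, 0, 0]},
  {"xyz": [0, 0, -0.11], "jaw": 0.3, "twist": [0, 0, 0]},
  {"xyz": [0, 0, -0.125], "jaw": 0.3, "twist": [0, 0, 0]},
  {"xyz": [0, 0, -0.13], "jaw": 0.3, "twist": [0, 0, 0]},
  {"xyz": [0, 0, -0.13], "jaw": 0.3, "twist": [0, 0, 0]},
  {"xyz": [0, 0, -0.13], "jaw": 0.3, "twist": [0, 0, 0]},
])

```text
clock: 14.62
tcp_pos: [0.5019, -0.3828, 0.1791]
orientation: [0.001, 0.996, 0.084, 0.001]
wrist_force: [-0.8, 0.4, -1.5]
finger_gap: 0.0474
```

```bash
python3 go.py .55 -.12 .18 6.5
```

```text
now [ 0.5019 -0.3828  0.1791] yaw 9.7 clock 14.6 F [-0.8  0.4 -1.5] gap 0.0474
xyz [0.0916, -0.251, -0.0011] twist [0.0012, -0.0015, 0.0554]
```

servo_tool([
  {"xyz": [0.005, -0.015, -0.001], "jaw": 0.3, "twist": [0, 0, 0.01]},
  {"xyz": [0.018, -0.05, -0.001], "jaw": 0.3, "twist": [0, 0, 0.02]},
  {"xyz": [0.032, -0.088, -0.001], "jaw": 0.3, "twist": [0, 0, 0.03]},
  {"xyz": [0.046, -0.126, -0.001], "jaw": 0.3, "twist": [0, 0, 0.04]},
  {"xyz": [0.06, -0.164, -0.001], "jaw": 0.3, "twist": [0, 0, 0.05]},
  {"xyz": [0.074, -0.2, -0.001], "jaw": 0.3, "twist": [0, 0, 0.055]},
  {"xyz": [0.084, -0.23, -0.001], "jaw": 0.3, "twist": [0.001, -0.001, 0.055]},
  {"xyz": [0.09, -0.245, -0.001], "jaw": 0.3, "twist": [0.001, -0.001, 0.055]},
  {"xyz": [0.092, -0.25, -0.001], "jaw": 0.3, "twist": [0.001, -0.001, 0.055]},
  {"xyz": [0.092, -0.25, -0.001], "jaw": 0.3, "twist": [0.001, -0.001, 0.055]},
  {"xyz": [0.092, -0.25, -0.001], "jaw": 0.3, "twist": [0.001, -0.001, 0.055]},
])

```text
clock: 15.53
tcp_pos: [0.5503, -0.1213, 0.1792]
orientation: [0.0, 0.998, 0.057, -0.0]
wrist_force: [0.2, 0.1, -0.7]
finger_gap: 0.0473
```

```bash
python3 go.py .55 -.12 .048 6.5
```

```text
now [ 0.5503 -0.1213  0.1792] yaw 6.5 clock 15.5 F [ 0.2  0.1 -0.7] gap 0.0473
xyz [-0.0001, -0.0014, 0.1312] twist [0.0005, 0.0008, 0.0008]
```

servo_tool([
  {"xyz": [0, 0, 0.02], "jaw": 0.3, "twist": [0, 0, 0]},
  {"xyz": [0, 0, 0.05], "jaw": 0.3, "twist": [0, 0, 0]},
  {"xyz": [0, 0, 0.08], "jaw": 0.3, "twist": [0, 0, 0]},
  {"xyz": [0, 0, 0.105], "jaw": 0.3, "twist": [0, 0, 0]},
  {"xyz": [0, 0, 0.12], "jaw": 0.3, "twist": [0, 0, 0]},
  {"xyz": [0, 0, 0.128], "jaw": 0.3, "twist": [0, 0, 0]},
  {"xyz": [0, 0, 0.132], "jaw": 0.3, "twist": [0, 0, 0]},
  {"xyz": [0, 0, 0.134], "jaw": 0.3, "twist": [0, 0, 0]},
  {"xyz": [0, 0, 0.136], "jaw": 0.3, "twist": [0, 0, 0]},
  {"xyz": [0, 0, 0.136], "jaw": 0.3, "twist": [0, 0, 0]},
])

```text
clock: 16.37
tcp_pos: [0.5517, -0.1218, 0.0451]
orientation: [0.001, 0.998, 0.057, 0.001]
wrist_force: [-0.3, -0.0, -0.4]
finger_gap: 0.0474
```

servo_tool([
  {"xyz": [0, 0, 0.001], "jaw": 0.3, "twist": [0, 0, 0]},
  {"xyz": [0, 0, 0.002], "jaw": 0.3, "twist": [0, 0, 0]},
  {"xyz": [0, 0, 0.003], "jaw": 0.3, "twist": [0, 0, 0]},
  {"xyz": [0, 0, 0.003], "jaw": 0.3, "twist": [0, 0, 0]},
])

```text
clock: 16.7
tcp_pos: [0.5512, -0.1212, 0.0416]
orientation: [0.001, 0.998, 0.057, 0.001]
wrist_force: [-0.1, -0.2, -1.2]
finger_gap: 0.0473
```

servo_tool([
  {"xyz": [0, 0, 0.001], "jaw": 0.3, "twist": [0, 0, 0]},
  {"xyz": [0, 0, 0.002], "jaw": 0.3, "twist": [0, 0, 0]},
  {"xyz": [0, 0, 0.003], "jaw": 0.3, "twist": [0, 0, 0]},
  {"xyz": [0, 0, 0.003], "jaw": 0.3, "twist": [0, 0, 0]},
])

```text
clock: 17.03
tcp_pos: [0.5512, -0.1212, 0.0413]
orientation: [0.001, 0.998, 0.057, 0.001]
wrist_force: [-6.5, 2.2, 20.2]
finger_gap: 0.0476
```

servo_tool([
  {"xyz": [0, 0, -0.002], "jaw": 0.3, "twist": [0, 0, 0]},
  {"xyz": [0, 0, -0.002], "jaw": 0.6, "twist": [0, 0, 0]},
  {"xyz": [0, 0, -0.002], "jaw": 0.8, "twist": [0, 0, 0]},
  {"xyz": [0, 0, -0.002], "jaw": 0.82, "twist": [0, 0, 0]},
  {"xyz": [0, 0, -0.02], "jaw": 0.82, "twist": [0, 0, 0]},
  {"xyz": [0, 0, -0.05], "jaw": 0.82, "twist": [0, 0, 0]},
  {"xyz": [0, 0, -0.085], "jaw": 0.82, "twist": [0, 0, 0]},
  {"xyz": [0, 0, -0.12], "jaw": 0.7, "twist": [0, 0, 0]},
  {"xyz": [0, 0, -0.14], "jaw": 0.7, "twist": [0, 0, 0]},
  {"xyz": [0, 0, -0.15], "jaw": 0.7, "twist": [0, 0, 0]},
  {"xyz": [0, 0, -0.15], "jaw": 0.7, "twist": [0, 0, 0]},
])

```text
clock: 17.95
tcp_pos: [0.5523, -0.1216, 0.1905]
orientation: [0.001, 0.998, 0.057, 0.003]
wrist_force: [0.6, -0.7, -1.1]
finger_gap: 0.0598
```

Run:
```python
from h import *
from go import go
go(.551,-.121,.19,96.5)
for n in('scene','top'):
    c=cam(n);P=cloud(c);q=P[(np.hypot(P[...,0]-.551,P[...,1]+.121)<.05)&(P[...,2]>.068)&(P[...,2]<.082)]
    print(n,len(q))
    if len(q)>20:print(cv2.minAreaRect((q[:,:2]*1000).astype(np.float32)),q.mean(0))
```

```text
now [ 0.5523 -0.1216  0.1905] yaw 6.5 clock 17.9 F [ 0.6 -0.7 -1.1] gap 0.0598
xyz [-0.0013, -0.0008, 0.0005] twist [0.0062, -0.0016, -1.5702]
scene 0
top 0
```

servo_tool([
  {"xyz": [-0.001, -0.001, 0], "twist": [0, 0, -0.12], "jaw": 0.7},
  {"xyz": [-0.001, -0.001, 0], "twist": [0, 0, -0.24], "jaw": 0.7},
  {"xyz": [-0.001, -0.001, 0], "twist": [0.001, 0, -0.36], "jaw": 0.7},
  {"xyz": [-0.001, -0.001, 0], "twist": [0.002, 0, -0.48], "jaw": 0.7},
  {"xyz": [-0.001, -0.001, 0], "twist": [0.002, 0, -0.6], "jaw": 0.7},
  {"xyz": [-0.001, -0.001, 0], "twist": [0.003, 0, -0.72], "jaw": 0.7},
  {"xyz": [-0.001, -0.001, 0], "twist": [0.003, -0.001, -0.84], "jaw": 0.7},
  {"xyz": [-0.001, -0.001, 0], "twist": [0.003, -0.001, -0.96], "jaw": 0.7},
  {"xyz": [-0.001, -0.001, 0], "twist": [0.004, -0.001, -1.08], "jaw": 0.7},
  {"xyz": [-0.001, -0.001, 0], "twist": [0.004, -0.001, -1.2], "jaw": 0.7},
  {"xyz": [-0.001, -0.001, 0], "twist": [0.004, -0.001, -1.32], "jaw": 0.7},
  {"xyz": [-0.001, -0.001, 0], "twist": [0.004, -0.001, -1.44], "jaw": 0.7},
])

```text
clock: 19.05
tcp_pos: [0.5483, -0.1197, 0.1853]
orientation: [-0.003, 0.711, 0.703, -0.001]
wrist_force: [-0.4, -0.1, 0.2]
finger_gap: 0.0596
```

servo_tool([
  {"xyz": [0, 0, 0], "twist": [0, 0, -0.1], "jaw": 0.7},
  {"xyz": [0, 0, 0], "twist": [0, 0, -0.13], "jaw": 0.7},
  {"xyz": [0, 0, 0], "twist": [0, 0, -0.13], "jaw": 0.7},
  {"xyz": [0, 0, 0], "twist": [0, 0, -0.13], "jaw": 0.7},
])

```text
clock: 19.38
tcp_pos: [0.5487, -0.1199, 0.1862]
orientation: [-0.003, 0.666, 0.746, -0.001]
wrist_force: [0.8, -0.8, 0.0]
finger_gap: 0.0595
```

Run:
```python
from h import *
from go import go
go(.5512,-.1212,.053,96.5)
c=cam('scene')
g=c['color'];save(g[150:330,200:440],'b.png',3)
```

```text
now [ 0.5487 -0.1199  0.1862] yaw 96.4 clock 19.4 F [ 0.8 -0.8  0. ] gap 0.0595
xyz [-0.002, 0.003, 0.1332] twist [-0.0053, -0.0029, -0.0014]
```

servo_tool([
  {"xyz": [-0.001, 0.001, 0.02], "jaw": 0.7, "twist": [-0.002, -0.001, 0]},
  {"xyz": [-0.002, 0.003, 0.05], "jaw": 0.7, "twist": [-0.005, -0.003, 0]},
  {"xyz": [-0.002, 0.003, 0.08], "jaw": 0.7, "twist": [-0.005, -0.003, 0]},
  {"xyz": [-0.002, 0.003, 0.105], "jaw": 0.7, "twist": [-0.005, -0.003, 0]},
  {"xyz": [-0.002, 0.003, 0.122], "jaw": 0.7, "twist": [-0.005, -0.003, 0]},
  {"xyz": [-0.002, 0.003, 0.132], "jaw": 0.7, "twist": [-0.005, -0.003, 0]},
  {"xyz": [-0.002, 0.003, 0.136], "jaw": 0.7, "twist": [-0.005, -0.003, 0]},
  {"xyz": [-0.002, 0.003, 0.136], "jaw": 0.7, "twist": [-0.005, -0.003, 0]},
  {"xyz": [-0.002, 0.003, 0.136], "jaw": 0.7, "twist": [-0.005, -0.003, 0]},
])

```text
clock: 20.18
tcp_pos: [0.5533, -0.122, 0.0531]
orientation: [0.002, 0.666, 0.746, 0.001]
wrist_force: [-0.0, 0.6, 0.5]
finger_gap: 0.0597
```

servo_tool([
  {"xyz": [0, 0, 0], "jaw": 0.5, "twist": [0, 0, 0]},
  {"xyz": [0, 0, 0], "jaw": 0.4, "twist": [0, 0, 0]},
  {"xyz": [0, 0, 0], "jaw": 0.3, "twist": [0, 0, 0]},
  {"xyz": [0, 0, 0], "jaw": 0.2, "twist": [0, 0, 0]},
  {"xyz": [0, 0, 0], "jaw": 0.05, "twist": [0, 0, 0]},
  {"xyz": [0, 0, 0], "jaw": 0.05, "twist": [0, 0, 0]},
  {"xyz": [0, 0, 0], "jaw": 0.05, "twist": [0, 0, 0]},
], squeeze=40)

```text
clock: 20.77
tcp_pos: [0.5535, -0.1218, 0.0535]
orientation: [0.002, 0.666, 0.746, 0.001]
wrist_force: [-0.4, 1.8, 6.3]
finger_gap: 0.0234
```

servo_tool([
  {"xyz": [0, 0, -0.015], "jaw": 0.05, "twist": [0, 0, 0]},
  {"xyz": [0, 0, -0.045], "jaw": 0.05, "twist": [0, 0, 0]},
  {"xyz": [0, 0, -0.08], "jaw": 0.05, "twist": [0, 0, 0]},
  {"xyz": [0, 0, -0.115], "jaw": 0.05, "twist": [0, 0, 0]},
  {"xyz": [0, 0, -0.14], "jaw": 0.05, "twist": [0, 0, 0]},
  {"xyz": [0, 0, -0.155], "jaw": 0.05, "twist": [0, 0, 0]},
  {"xyz": [0, 0, -0.158], "jaw": 0.05, "twist": [0, 0, 0]},
  {"xyz": [0, 0, -0.158], "jaw": 0.05, "twist": [0, 0, 0]},
  {"xyz": [0, 0, -0.158], "jaw": 0.05, "twist": [0, 0, 0]},
])

```text
clock: 21.52
tcp_pos: [0.5516, -0.1214, 0.2091]
orientation: [0.001, 0.666, 0.746, 0.0]
wrist_force: [0.6, 0.5, -1.5]
finger_gap: 0.0233
```

```bash
python3 go.py .5705 .067 .21 96.5
```

```text
now [ 0.5516 -0.1214  0.2091] yaw 96.5 clock 21.5 F [ 0.6  0.5 -1.5] gap 0.0233
xyz [0.185, 0.0401, -0.001] twist [0.0015, 0.0012, -0.0003]
```

servo_tool([
  {"xyz": [0.015, 0.003, -0.001], "jaw": 0.05, "twist": [0, 0, 0]},
  {"xyz": [0.045, 0.01, -0.001], "jaw": 0.05, "twist": [0, 0, 0]},
  {"xyz": [0.08, 0.018, -0.001], "jaw": 0.05, "twist": [0, 0, 0]},
  {"xyz": [0.115, 0.025, -0.001], "jaw": 0.05, "twist": [0, 0, 0]},
  {"xyz": [0.148, 0.032, -0.001], "jaw": 0.05, "twist": [0.001, 0.001, 0]},
  {"xyz": [0.172, 0.037, -0.001], "jaw": 0.05, "twist": [0.001, 0.001, 0]},
  {"xyz": [0.182, 0.039, -0.001], "jaw": 0.05, "twist": [0.001, 0.001, 0]},
  {"xyz": [0.185, 0.04, -0.001], "jaw": 0.05, "twist": [0.001, 0.001, 0]},
  {"xyz": [0.185, 0.04, -0.001], "jaw": 0.05, "twist": [0.001, 0.001, 0]},
  {"xyz": [0.185, 0.04, -0.001], "jaw": 0.05, "twist": [0.001, 0.001, 0]},
])

```text
clock: 22.35
tcp_pos: [0.5707, 0.0659, 0.2102]
orientation: [0.001, 0.666, 0.746, -0.0]
wrist_force: [0.3, 0.1, -1.7]
finger_gap: 0.0234
```

Run:
```python
from h import *
from go import go
go(.5705,.067,.21,96.5)
c=cam('scene');save(c['color'][160:300,180:320],'f.png',4.2)
```

```text
now [0.5707 0.0659 0.2102] yaw 96.5 clock 22.4 F [ 0.3  0.1 -1.7] gap 0.0234
xyz [0.0011, -0.0001, 0.0002] twist [0.0004, 0.0011, -0.0009]
```

View pics/f.png

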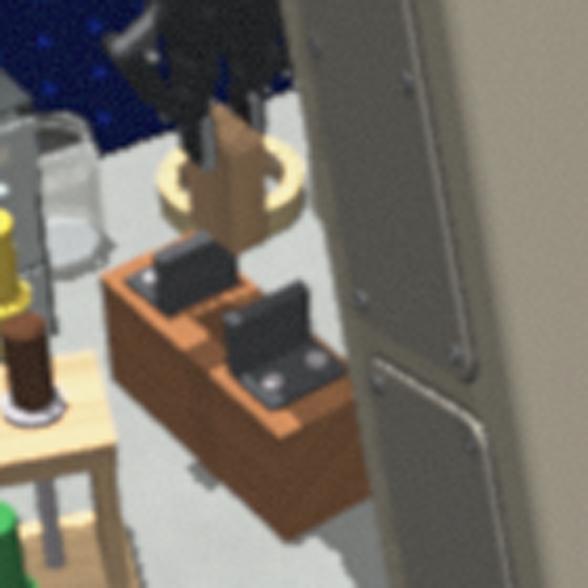

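Run:
```python
from h import *
c=load('scene');P=cloud(c);a=np.radians(6.5);Rm=np.array([[np.cos(a),np.sin(a)],[-np.sin(a),np.cos(a)]])
L=(P[...,:2]-np.array([.569,.068]))@Rm.T*1000;Z=P[...,2]*1000
col=c['color'].astype(int);wood=(col[...,0]-col[...,2]>15)
def st(m,ax,n):
    v=L[...,ax][m];print(n,m.sum(),np.round(np.percentile(v,[10,25,50,75,90]),1))
t=wood&(Z>165)&(Z<195)&(abs(L[...,0])<40)&(abs(L[...,1])<30)
st(t&(L[...,0]>-15)&(L[...,0]<15),1,'tenon +y face y')
st(t&(L[...,1]<5)&(L[...,1]>-8),0,'tenon -x face x')
for k in(-1,0,1):
    m=t&(abs(L[...,0]-8*k)<5);print(k,np.median(L[...,1][m]))
# post sides
w=(Z>15)&(Z<75)
st(w&(abs(L[...,0]+0)<70)&(abs(L[...,1]-35)<8),1,'post +y side')
st(w&(abs(L[...,1])<25)&(abs(L[...,0]+95)<10),0,'post -x side')
f=(Z>90)&(Z<126)
st(f&(abs(L[...,1])<24)&(abs(L[...,0]+43)<6),0,'near stop outer x=-43')
st(f&(abs(L[...,1])<24)&(abs(L[...,0]-31)<6),0,'far stop inner x=31')
m=wood&(Z>145)&(Z<175)&(abs(L[...,0])<40)&(abs(L[...,1])<30);print('zmin',np.percentile(Z[m],[0.5,2,5]))
```

```text
tenon +y face y 70 [ 9.4 10.3 10.9 11.8 12.8]
tenon -x face x 49 [-26.5 -25.7 -24.7 -23.7 -22.9]
-1 10.943028149296572
0 10.961277595426532
1 11.237238080086712
post +y side 515 [33.2 33.8 34.5 35.3 35.9]
post -x side 288 [-97.5 -96.1 -95.1 -94.1 -93.3]
near stop outer x=-43 199 [-46.1 -44.8 -43.5 -42.3 -41.3]
far stop inner x=31 170 [28.5 29.6 30.6 31.6 32.7]
zmin [157.73416761 158.42516577 160.15098614]
```

servo_tool([
  {"xyz": [0.0005, 0.0005, 0.015], "jaw": 0.05, "twist": [0, 0.001, 0]},
  {"xyz": [0.0005, 0.0005, 0.03], "jaw": 0.05, "twist": [0, 0.001, 0]},
  {"xyz": [0.0005, 0.0005, 0.045], "jaw": 0.05, "twist": [0, 0.001, 0]},
  {"xyz": [0.0005, 0.0005, 0.055], "jaw": 0.05, "twist": [0, 0.001, 0]},
  {"xyz": [0.0005, 0.0005, 0.062], "jaw": 0.05, "twist": [0, 0.001, 0]},
  {"xyz": [0.0005, 0.0005, 0.066], "jaw": 0.05, "twist": [0, 0.001, 0]},
  {"xyz": [0.0005, 0.0005, 0.066], "jaw": 0.05, "twist": [0, 0.001, 0]},
  {"xyz": [0.0005, 0.0005, 0.066], "jaw": 0.05, "twist": [0, 0.001, 0]},
])

```text
clock: 23.07
tcp_pos: [0.5719, 0.0671, 0.1456]
orientation: [0.001, 0.666, 0.746, 0.001]
wrist_force: [0.1, 0.3, -1.3]
finger_gap: 0.0234
```

```bash
python3 go.py .5710 .0665 .135 96.5
```

```text
now [0.5719 0.0671 0.1456] yaw 96.5 clock 23.1 F [ 0.1  0.3 -1.3] gap 0.0234
xyz [-0.0005, -0.001, 0.0106] twist [0.0025, -0.0001, -0.0006]
```

servo_tool([
  {"xyz": [-0.0003, -0.0005, 0.003], "jaw": 0.05, "twist": [0.001, 0, 0]},
  {"xyz": [-0.0003, -0.0005, 0.007], "jaw": 0.05, "twist": [0.001, 0, 0]},
  {"xyz": [-0.0003, -0.0005, 0.011], "jaw": 0.05, "twist": [0.001, 0, 0]},
  {"xyz": [-0.0003, -0.0005, 0.015], "jaw": 0.05, "twist": [0.001, 0, 0]},
  {"xyz": [-0.0003, -0.0005, 0.018], "jaw": 0.05, "twist": [0.001, 0, 0]},
  {"xyz": [-0.0003, -0.0005, 0.018], "jaw": 0.05, "twist": [0.001, 0, 0]},
])

```text
clock: 23.57
tcp_pos: [0.5706, 0.0671, 0.1262]
orientation: [-0.0, 0.666, 0.746, -0.0]
wrist_force: [0.3, -0.2, -0.5]
finger_gap: 0.023
```

servo_tool([
  {"xyz": [0, 0, 0.004], "jaw": 0.05, "twist": [0, 0, 0]},
  {"xyz": [0, 0, 0.009], "jaw": 0.05, "twist": [0, 0, 0]},
  {"xyz": [0, 0, 0.014], "jaw": 0.05, "twist": [0, 0, 0]},
  {"xyz": [0, 0, 0.019], "jaw": 0.05, "twist": [0, 0, 0]},
  {"xyz": [0, 0, 0.023], "jaw": 0.05, "twist": [0, 0, 0]},
  {"xyz": [0, 0, 0.026], "jaw": 0.05, "twist": [0, 0, 0]},
  {"xyz": [0, 0, 0.026], "jaw": 0.05, "twist": [0, 0, 0]},
  {"xyz": [0, 0, 0.026], "jaw": 0.05, "twist": [0, 0, 0]},
])

```text
clock: 24.23
tcp_pos: [0.5711, 0.067, 0.1009]
orientation: [0.0, 0.666, 0.746, 0.0]
wrist_force: [-0.4, 0.4, -1.8]
finger_gap: 0.0234
```

servo_tool([
  {"xyz": [0, 0, 0.001], "jaw": 0.05, "twist": [0, 0, 0]},
  {"xyz": [0, 0, 0.002], "jaw": 0.05, "twist": [0, 0, 0]},
  {"xyz": [0, 0, 0.003], "jaw": 0.05, "twist": [0, 0, 0]},
  {"xyz": [0, 0, 0.003], "jaw": 0.05, "twist": [0, 0, 0]},
])

```text
clock: 24.57
tcp_pos: [0.5712, 0.067, 0.0981]
orientation: [0.0, 0.666, 0.746, 0.0]
wrist_force: [-0.4, 0.0, -1.4]
finger_gap: 0.0232
```

servo_tool([
  {"xyz": [0, 0, 0.001], "jaw": 0.05, "twist": [0, 0, 0]},
  {"xyz": [0, 0, 0.002], "jaw": 0.05, "twist": [0, 0, 0]},
  {"xyz": [0, 0, 0.003], "jaw": 0.05, "twist": [0, 0, 0]},
  {"xyz": [0, 0, 0.003], "jaw": 0.05, "twist": [0, 0, 0]},
])

```text
clock: 24.9
tcp_pos: [0.5711, 0.067, 0.0949]
orientation: [0.0, 0.666, 0.746, 0.0]
wrist_force: [0.8, 0.2, -1.4]
finger_gap: 0.0234
```

servo_tool([
  {"xyz": [0, 0, 0.001], "jaw": 0.05, "twist": [0, 0, 0]},
  {"xyz": [0, 0, 0.002], "jaw": 0.05, "twist": [0, 0, 0]},
  {"xyz": [0, 0, 0.002], "jaw": 0.05, "twist": [0, 0, 0]},
])

```text
clock: 25.15
tcp_pos: [0.5713, 0.067, 0.0935]
orientation: [0.0, 0.666, 0.746, 0.001]
wrist_force: [-1.7, -0.2, 1.9]
finger_gap: 0.023
```

servo_tool([
  {"xyz": [0, 0, 0.001], "jaw": 0.05, "twist": [0, 0, 0]},
  {"xyz": [0, 0, 0.001], "jaw": 0.05, "twist": [0, 0, 0]},
])

```text
clock: 25.32
tcp_pos: [0.5715, 0.0671, 0.0935]
orientation: [0.001, 0.666, 0.746, 0.001]
wrist_force: [-2.4, 0.6, 8.0]
finger_gap: 0.0232
```

servo_tool([
  {"xyz": [0, 0, -0.001], "jaw": 0.15, "twist": [0, 0, 0]},
  {"xyz": [0, 0, -0.001], "jaw": 0.4, "twist": [0, 0, 0]},
  {"xyz": [0, 0, -0.001], "jaw": 0.6, "twist": [0, 0, 0]},
  {"xyz": [0, 0, -0.001], "jaw": 0.65, "twist": [0, 0, 0]},
  {"xyz": [0, 0, -0.015], "jaw": 0.65, "twist": [0, 0, 0]},
  {"xyz": [0, 0, -0.04], "jaw": 0.65, "twist": [0, 0, 0]},
  {"xyz": [0, 0, -0.08], "jaw": 0.65, "twist": [0, 0, 0]},
  {"xyz": [0, 0, -0.12], "jaw": 0.65, "twist": [0, 0, 0]},
  {"xyz": [0, 0, -0.16], "jaw": 0.65, "twist": [0, 0, 0]},
  {"xyz": [-0.04, -0.005, -0.2], "jaw": 0.65, "twist": [0, 0, 0]},
  {"xyz": [-0.08, -0.01, -0.2], "jaw": 0.65, "twist": [0, 0, 0]},
  {"xyz": [-0.12, -0.015, -0.2], "jaw": 0.65, "twist": [0, 0, 0]},
])

```text
clock: 26.32
tcp_pos: [0.5713, -0.0455, 0.2954]
orientation: [0.003, 0.665, 0.747, 0.002]
wrist_force: [0.7, -1.0, -0.2]
finger_gap: 0.0553
```

servo_tool([
  {"xyz": [-0.04, -0.01, 0], "jaw": 0.65, "twist": [0, 0, 0]},
  {"xyz": [-0.08, -0.02, 0], "jaw": 0.65, "twist": [0, 0, 0]},
  {"xyz": [-0.12, -0.03, 0], "jaw": 0.65, "twist": [0, 0, 0]},
  {"xyz": [-0.15, -0.03, 0], "jaw": 0.65, "twist": [0, 0, 0]},
  {"xyz": [-0.16, -0.03, 0], "jaw": 0.65, "twist": [0, 0, 0]},
  {"xyz": [-0.16, -0.03, 0], "jaw": 0.65, "twist": [0, 0, 0]},
  {"xyz": [-0.16, -0.03, 0], "jaw": 0.65, "twist": [0, 0, 0]},
])

```text
clock: 26.9
tcp_pos: [0.5579, -0.2073, 0.2912]
orientation: [-0.0, 0.666, 0.746, 0.001]
wrist_force: [-0.0, -0.1, -0.3]
finger_gap: 0.0557
```

Run:
```python
from h import *
c=cam('top');P=cloud(c)
s=cam('scene')
a=np.radians(6.5);Rm=np.array([[np.cos(a),np.sin(a)],[-np.sin(a),np.cos(a)]])
L=(P[...,:2]-np.array([.5692,.0669]))@Rm.T*1000;Z=P[...,2]*1000
m=(abs(L[...,0])<29)&(abs(L[...,1])<20)&(Z>105)&(Z<127)
q=L[m];print('tenon',cv2.minAreaRect(q.astype(np.float32)),q.mean(0),np.median(Z[m]))
f=(abs(L[...,0])>50)&(abs(L[...,0])<90)&(abs(L[...,1])<30);print('face z',np.median(Z[f]))
m=(P[...,2]>.15)&(np.hypot(P[...,0]-.516,P[...,1]-.216)<.03);print('rod',P[m].mean(0),P[m][:,2].max())
A=cv2.resize(c['color'][150:260,150:270],None,fx=3.3,fy=3.3,interpolation=2);B=cv2.resize(s['color'][150:260,150:270],None,fx=3.3,fy=3.3,interpolation=2)
cv2.imwrite('pics/end.png',np.hstack([A,B])[...,::-1])
st=env.get_state();print(st['clock'],st['tcp_pos'],st['wrist_force'])
```

```text
tenon ((0.6154117584228516, 1.1937246322631836), (24.49827003479004, 47.505531311035156), 89.45573425292969) [-0.04963478  0.68996711] 115.32551158772297
face z 90.38925216792427
rod [0.51371659 0.21386327 0.18737147] 0.2008146808352067
27.0 [ 0.55806319 -0.20584215  0.29163935] [ 0.28201847  0.67758461 -0.05591684]
```

View pics/end.png

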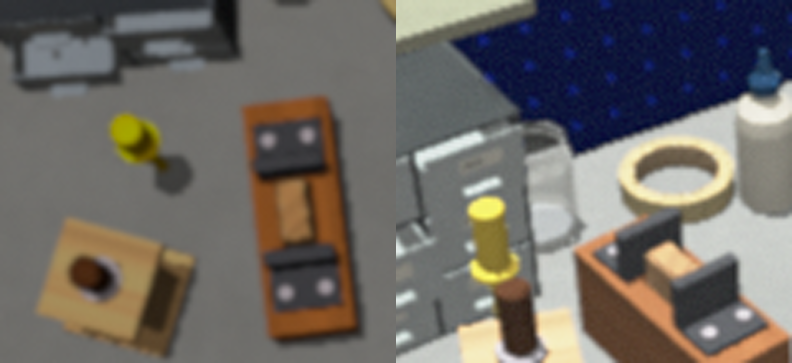

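The tenon (295,210 left; 668,268 right) stands between the stops with its top at z ≈ 115 mm. The rod hangs in its stand.

```bash
python3 -c "
from workcell import env
print(env.hand_in())"
```

```text
the job is handed in; nothing more can be done
None
```

I handed the job in at about 27 s. No verdict is reported, so what follows rests on my own checks.

- **Depth:** the rod's foot touched bottom with 6.4 N on the wrist, which gives a mortise depth of 45 mm. The camera depth read about 44 mm.
- **Rod:** I hung it back in its stand. The handle measured within 0.5 mm of where it hung at the start, at the same height.
- **Tenon:** the 75 mm one was the right length. I took it by its narrow edges, set it on the bench, and regripped it across its broad faces. I then lowered it until it touched bottom, with at most 8 N on the wrist.

In the last pictures the tenon's top is at z = 115 mm, which is 30 mm above the 85 mm face. It is about 1 mm off centre, square to the post and standing clear of the gripper.

One check disagreed: the median depth over the post's face read 90 mm instead of 85 mm, probably because pixels of the steel stops' bases were included. I did not measure the other two tenons, the glue bottle or the sanding block again after the moves, and no move went near enough to touch them.

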